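# Clamp a row of firework batteries in the bundling jig

## Robot

A 6-joint arm with a two-finger parallel gripper is mounted at the origin on the work surface. World frame = base frame: x ahead of the robot, y to its left, z up, the work surface at z = 0. Lengths are in mm, angles in rad, forces in N, time in s.
With the tool pointing down it reaches from about 350 to 850 mm from the base axis. Payload 8.1 kg.
Tool frame: the origin (TCP) lies on the mounting face of the last link; the fingertips stand 186 mm ahead of it and the grasp point (between the pads) lies env.grip_point_offset ahead of it (env.grip_point_offset is the distance from the TCP to the grasp point, in mm); z points along the fingers, y is the direction in which the jaws open and shut (so a half turn about z gives the same grasp; the last joint's range is limited). The gripper opens to 93 mm and grips with 3 to 60 N. Pads are 15 mm wide; open, the fingers measure 128 mm over their backs; the gripper's body (75 mm by 188 mm) begins 65 mm behind the grasp point.
Start: joints at [1.124, 0.13, 1.488, -0, 1.523, -0.085], TCP at [212.354, 561.171, 404.735] pointing down, gripper open.
Joint ranges: [-2.96, 2.96], [-0.89, 2.26], [0.02, 2.5], [-1.34, 4.48], [0, 2.73], [-2.66, 2.66]. Speed limits (rad/s): [2.39, 2.39, 2.79, 3.14, 3.14, 3.14].

## Interface

Orientations are given as a unit quaternion [x, y, z, w].
In Python, from workcell import sense, vision, job_done, env gives the robot as it stands.
- The arm moves only by the shell command python3 -m jog 'ROWS' [FORCE]. ROWS is JSON, a list of rows, each an object with "rot": the turn, a rotation vector about the tool's x, y, z in degrees, a list of three; "dp": the shift along the tool's x, y, z in mm, a list of three; "hand": the closure, from -1 (fully open) to 1 (shut), so that 0 is half open. A call has 1 to 8 rows; each row is the pose to reach, as a shift and turn from the pose measured when the call began, along the tool's axes at that moment; what a row does not reach only later rows make up. A row lasts 1/8 s, in which the tool goes at most 62.5 mm and 10.7 degrees, less where a joint would pass 70% of its speed; a pose out of reach is approached as far as the arm can. A call with a gripper value outside its range is refused whole. The fingers move at their own pace and stop on an object; FORCE is the grip in N (left out, the last holds). Time passes only in rows, so rows that repeat a pose let the fingers close. It gives the time, the measured TCP pose, the force and the opening at its end, in the units of the state.
- sense(): the state, without advancing time (a new reading comes with each control period).
- vision.read_camera(name): name is "scene" or "top"; returns a dict with "pixels" (400x640x3 uint8, red, green, blue), "depth" (400x640 float32, mm along the optical axis (not along the pixel's ray), 0 where there is no reading), "fovy" (degrees; the focal length in pixels is half the picture's height over the tangent of half this angle, whatever the lens; pixels are square), "cx", "cy" (the principal point, pixels), "eye" and "orientation" of the camera in the world. Camera axes: x right, y down, z forward; pixel columns grow to the right and rows downward; lengths in mm; the calibration is good to about 2 mm. A picture is of the moment at which its call begins.
- job_done(): hands the job in, once; it reports no verdict.
The state is a dict: "time": time; "joints": joint angles; "qd": joint speeds; "joint_torque": joint torques, N m; "tcp_pos": TCP position; "eef_rot": TCP orientation; "wrist_force": force on the tool from outside, world axes, zero at the start; "moment": the same for the moment, N m; "opening": finger opening in mm.
Only numpy, scipy, OpenCV 4.12 (cv2) and the standard library are available. Lean on these libraries where they do the work, as an engineer would, in place of code of your own. Each camera call takes 0.05 s, during which the arm holds its last target.

## Task

Get the three firework batteries ready for strapping: free the clamp knob of the jig's sliding stop and draw the stop back, never forcing it along while it is clamped, then set the two loose batteries down gently beside the long one, so that all three stand upright in one straight row against the jig's back fence. Then push the stop up until the whole row is snug between the two stops, tighten the knob firmly and let go, leaving everything else on the counter where it is.

Things in the scene. Friction and masses are not known exactly. Their poses are not given: they have to be found in the camera images.
- jig: Bundling jig fixed to the counter; origin on the bed's underside, own y along the row, own x across it to the back fence. Plywood bed: x -45 to +65 mm, y -200 to +260, top at z 15. Back fence = aluminium T-slot rail: front face at x +30, top at z 45, 30 thick, all along the bed. Fixed end stop: face (looking to +y) at y -160, 12 thick, x -36 to +30, top at z 70.
- stop_slide (a joint): Sliding stop: value = clear gap (m) between the faces of fixed and sliding stop; grows as it moves to the jig's +y, 0.120 to 0.330. Free, it slides with about 2 N and stays put; clamped, it resists over 20 N. Plate 8 mm thick, jig x -30 to +30 mm, top at z 76, on a saddle over the rail (jig x +25 to +65 mm, from the face to 84 mm behind it, top at z 56).
- stop_face (a point): Point on the sliding stop's face (the side towards the fixed end stop), at the middle of the row's depth (jig x +4 mm), 45 mm above the counter. Axes as the jig's.
- clamp_knob (a joint): Angle (rad) of the black clamp knob on the sliding stop. 0 = screwed fully down; counter-clockwise seen from above loosens it and raises the value, to 1.6 at most. Its pad meets the rail at about 0.6 and squeezes harder towards 0: firmly clamped below 0.3, quite free above 0.8. It takes up to 0.2 N m and stays where it is left.
- knob_grip (a point): Grip point of the clamp knob, on its vertical axis, 81 mm above the counter, 56 mm behind the stop's face (jig +y), at jig x +45 mm. The grip is an upright wing: 12 mm thick (point x), 48 mm long (point y), 66 to 92 mm above the counter; below it only a slim hub down to the saddle's top at 56 mm. The point turns with the knob (knob at 0: point axes as the jig's).
- battery_long: Long firework battery: wrapped bank of 2 x 4 upright paper tubes, 52 mm (own x) by 104 mm (own y), 85 mm high; origin at the centre of its underside. It already stands loosely on the jig's bed next to the fixed end stop, its y along the row, within 5 mm of the fence.
- battery_mid: Middle-sized firework battery, 2 x 3 tubes: 52 mm (own x) by 78 mm (own y), 95 mm high, about 0.3 kg; origin at the centre of its underside, z up. Starts loose on the counter; belongs in the row with its y along the row.
- battery_small: Small firework battery, 2 x 2 tubes: 52 mm by 52 mm, 105 mm high, about 0.2 kg; origin at the centre of its underside, z up. Starts loose on the counter; either way round fits the row. The three together make a row 234 mm long.
- cone_fountain: Bystander: cone-shaped fountain firework, 64 mm wide at the foot, 112 mm high; origin at the centre of its underside.
- sparkler_box: Bystander: flat carton standing close beside the small battery, 30 mm (own x) by 90 mm (own y), 90 mm high; origin at the centre of its underside.
- tube_fountain: Bystander: upright round tube, 38 mm in diameter, 120 mm high, standing close to one end of the middle-sized battery; origin at the centre of its underside.
- tape_dispenser: Bystander: heavy black desk tape dispenser, 170 mm (own x) by 62 mm (own y), 116 mm high, beyond the fixed-stop end of the jig; origin at the centre of its underside.
Things that resemble listed ones, but are neither listed nor needed, are in the scene too. What is shaped like the battery_small but black or orange is not meant.

How it is judged (in metres and radians):
On the way, in this order (a step that is already met when the one before it is completed fails the run):
1. the clamp knob is loosened (value of joint clamp_knob above 0.8 rad), for 0.1 s.
2. both loose batteries stand on the jig's bed between the two stops (x of battery_mid in the frame of jig between -0.012 and 0.012 m and z of battery_mid in the frame of jig between 0.012 and 0.019 m and x of battery_small in the frame of jig between -0.012 and 0.012 m and z of battery_small in the frame of jig between 0.012 and 0.019 m and y of battery_mid in the frame of stop_face below -0.03 m and y of battery_small in the frame of stop_face below -0.02 m), for 0.2 s.
At the end, for the whole second after the job is handed in: All three batteries stand upright on the jig's bed between the two stops, square to it within 4 degrees and within 7 mm of the back fence; the gap between the stops is at most 238 mm (row 234 mm); the clamp knob is tight (below 0.3 rad); everything is at rest and released (value of joint clamp_knob below 0.3 rad and value of joint stop_slide below 0.238 m and x of battery_long in the frame of jig between -0.003 and 0.01 m and x of battery_mid in the frame of jig between -0.003 and 0.01 m and x of battery_small in the frame of jig between -0.003 and 0.01 m and z of battery_long in the frame of jig between 0.012 and 0.019 m and z of battery_mid in the frame of jig between 0.012 and 0.019 m and z of battery_small in the frame of jig between 0.012 and 0.019 m and y of battery_long in the frame of stop_face below -0.045 m and y of battery_mid in the frame of stop_face below -0.034 m and y of battery_small in the frame of stop_face below -0.021 m and y of battery_long in the frame of jig above -0.115 m and y of battery_mid in the frame of jig above -0.126 m and y of battery_small in the frame of jig above -0.139 m and angle between each of battery_long, battery_mid, battery_small's own z axis and vertical below 0.06 rad and angle between the y axis of each of battery_long, battery_mid and the y axis of jig, either way round below 0.07 rad and (angle between the y axis of battery_small and the y axis of jig, either way round below 0.07 rad or angle between the x axis of battery_small and the y axis of jig, either way round below 0.07 rad) and linear speed of each of battery_long, battery_mid, battery_small below 0.02 m/s); the robot touches nothing.
It fails at once if the sliding stop is forced along while its knob is clamped (value of joint clamp_knob below 0.3 rad and (velocity of joint stop_slide above 0.02 m/s or velocity of joint stop_slide below -0.02 m/s)).
It fails at once if a battery is dropped (moves faster than 0.7 m/s while not held) ((linear speed of battery_mid above 0.7 m/s and contact force between the fingers and battery_mid below 0.1 N) or (linear speed of battery_small above 0.7 m/s and contact force between the fingers and battery_small below 0.1 N)).
It fails at once if a bystander is moved more than 20 mm or tipped (distance of any of cone_fountain, sparkler_box, tube_fountain, tape_dispenser from where it was at the start of the episode above 0.02 m or angle between any of cone_fountain, sparkler_box, tube_fountain's own z axis and vertical above 0.35 rad).
It also fails if it takes over 72 s, if anything falls off the work surface, if the arm or the gripper's body presses on something with over 40 N, if the wrist force passes 120 N, or if a joint passes its speed limit or range.

## Working session

There is one attempt and no reset: what is moved stays moved. The work goes in short steps, Python scripts to look and compute and a shell command to move; the robot and the scene stay as the last step left them, time stands still between calls to the robot, and variables do not carry over. Pictures are saved under pics/ and viewed, and the job is handed in when it is done.

```bash
ls; mkdir -p pics
python3 - <<'E'
from workcell import sense, vision, job_done, env
import cv2,json
s=sense();print(s);print(env.grip_point_offset)
import numpy as np
for n in("scene","top"):
    c=vision.read_camera(n);print(n,c["fovy"],c["cx"],c["cy"],c["eye"],c["orientation"])
    cv2.imwrite(f"pics/{n}0.png",cv2.cvtColor(c["pixels"],cv2.COLOR_RGB2BGR))
    np.savez(f"{n}0.npz",**{k:np.array(v) for k,v in c.items()})
E
```

```text
pics
{'time': 0.0, 'joints': array([ 1.12361811e+00,  1.31156009e-01,  1.48930719e+00, -4.81728110e-05,
        1.52300353e+00, -8.53907979e-02]), 'qd': array([ 0.00104948,  0.00168958,  0.00195985,  0.0004524 , -0.00071696,
        0.0003274 ]), 'joint_torque': array([ 1.01225865e-03, -5.59816682e+01, -4.91778624e+01,  7.71702966e-02,
        3.49748146e-02, -1.50570631e-04]), 'tcp_pos': array([212.24648623, 560.94912545, 403.67488508]), 'eef_rot': array([ 1.79907541e-01,  9.83683078e-01, -9.10346853e-04, -2.23371462e-04]), 'wrist_force': array([-0.87763798,  0.17460709,  0.4924428 ]), 'moment': array([0.00749124, 0.00877053, 0.03440295]), 'opening': 92.69390211367345}
167.3
scene 57.632845294123584 315.8646348203297 198.7261781711777 [1117.95550233 -376.60578969  763.458996  ] [ 0.7835951   0.47390278 -0.2123582  -0.34102621]
top 42.8716569002212 316.6575448391198 197.06417623406213 [ 286.51961599  -42.25364344 1259.46769209] [-0.70160708  0.70957814 -0.04970937  0.04213477]
```

View pics/scene0.png

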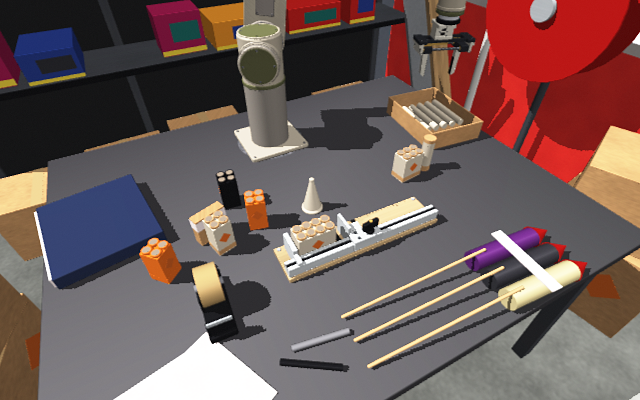

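View pics/top0.png

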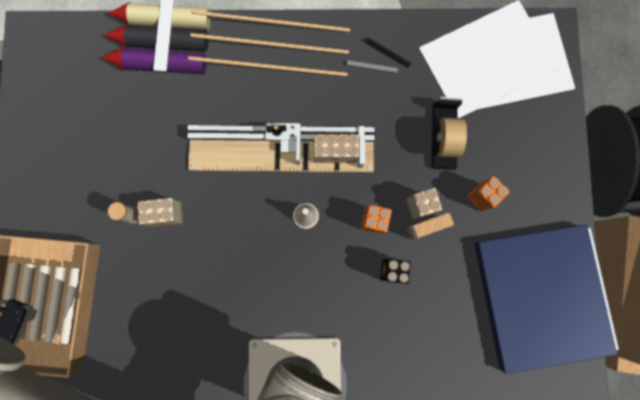

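The middle battery is at top (160,211) and scene (407,163), beside the tube at top (117,211). The white small battery is at top (426,203) and scene (218,232), with the carton next to it at top (432,226). The lookalikes are two orange ones at top (377,218) and (490,193) and a black one at top (396,270). I'll confirm with enlarged crops and measure.

```bash
cat > h.py <<'E'
import numpy as np,cv2
from scipy.spatial.transform import Rotation as R
def load(f):
    d=np.load(f);return {k:d[k] for k in d}
def cam(n,tag=None):
    from workcell import vision
    c=vision.read_camera(n)
    c={k:np.array(v) for k,v in c.items()}
    if tag:
        np.savez(f"{n}{tag}.npz",**c)
    return c
def foc(c): return 200/np.tan(np.radians(float(c["fovy"]))/2)
def cloud(c):
    f=foc(c);v,u=np.mgrid[0:400,0:640];d=c["depth"].astype(float)
    P=np.stack([(u-c["cx"])/f*d,(v-c["cy"])/f*d,d],-1)
    W=P@R.from_quat(c["orientation"]).as_matrix().T+c["eye"]
    W[d==0]=np.nan
    return W
def ray(c,u,v,z):
    f=foc(c);r=R.from_quat(c["orientation"]).as_matrix()@np.array([(u-c["cx"])/f,(v-c["cy"])/f,1])
    e=np.array(c["eye"]);return e+r*(z-e[2])/r[2]
def proj(c,p):
    q=(np.array(p)-c["eye"])@R.from_quat(c["orientation"]).as_matrix();f=foc(c)
    return q[0]/q[2]*f+c["cx"],q[1]/q[2]*f+c["cy"]
def crop(c,u0,v0,u1,v1,k,fn):
    im=cv2.cvtColor(c["pixels"][v0:v1,u0:u1],cv2.COLOR_RGB2BGR)
    im=cv2.resize(im,None,fx=k,fy=k,interpolation=cv2.INTER_CUBIC);cv2.imwrite("pics/"+fn,im)
    return im
E
python3 - <<'E'
from h import *
t=load("top0.npz");s=load("scene0.npz")
a=[crop(t,180,115,380,180,4,"jig0.png"),
crop(t,350,180,510,290,4,"small0.png"),crop(t,95,185,195,235,5,"mid0.png"),crop(s,265,180,445,280,4,"jigs0.png"),crop(s,130,160,330,290,4,"smalls0.png")]
W=cloud(t)
def seg(name,u0,v0,u1,v1,zlo,zhi):
    w=W[v0:v1,u0:u1].reshape(-1,3);m=(w[:,2]>zlo)&(w[:,2]<zhi);w=w[m]
    if len(w)<5: print(name,len(w));return
    r=cv2.minAreaRect(w[:,:2].astype(np.float32))
    print(name,len(w),"zmed",np.median(w[:,2]).round(1),"c",np.round(r[0],1),"size",np.round(r[1],1),"ang",round(r[2],1),"mean",w.mean(0).round(1))
seg("mid",130,190,190,232,85,105)
seg("tube",100,195,132,228,110,130)
seg("small",400,185,445,222,97,115)
seg("box",405,210,460,242,80,97)
seg("cone",285,195,325,235,20,125)
seg("long",310,130,362,165,78,95)
seg("stopplate",285,115,305,170,68,100)
seg("fix",355,115,372,170,60,76)
seg("knob",262,115,290,140,85,100)
seg("bed",185,140,275,175,9,22)
seg("fence",185,115,265,142,38,52)
seg("orange",355,195,400,240,97,115)
E
```

```text
mid 750 zmed 92.9 c [410.8 316.3] size [52.7 79. ] ang 5.1 mean [410.2 315.7  92.4]
tube 255 zmed 119.5 c [408.4 393.4] size [38.6 37.8] ang 39.6 mean [408.5 392.8 119.3]
small 419 zmed 102.6 c [ 423.8 -310.6] size [51.3 51.8] ang 16.2 mean [ 424.  -309.8  102.5]
box 552 zmed 88.4 c [ 385.4 -318.1] size [60.5 91.2] ang 19.1 mean [ 372.7 -321.2   88.4]
cone 304 zmed 55.1 c [403.7 -28.7] size [46.  47.5] ang 50.8 mean [400.3 -28.5  59.1]
long 358 zmed 92.1 c [ 560.  -102.7] size [103.7  52.7] ang 89.2 mean [ 555.2 -101.1   91.2]
stopplate 110 zmed 75.6 c [573.4  -6.9] size [87.7 27.1] ang 20.0 mean [563.4  -9.2  76. ]
fix 170 zmed 67.8 c [ 566.7 -159.9] size [22.5 93.1] ang 88.7 mean [ 553.5 -164.3   67.5]
knob 109 zmed 90.3 c [605.2  39.2] size [13.7 45.5] ang 4.9 mean [605.1  38.9  90.2]
bed 2568 zmed 13.9 c [555.8 154.5] size [213.5  77.2] ang 88.9 mean [556.2 154.2  13.9]
fence 946 zmed 43.9 c [608.2 164.5] size [188.7  32.8] ang 89.6 mean [607.7 164.9  43.8]
orange 438 zmed 102.8 c [ 387.4 -194.2] size [50.8 51.3] ang 76.1 mean [ 387.6 -194.   102.6]
```

View pics/jig0.png

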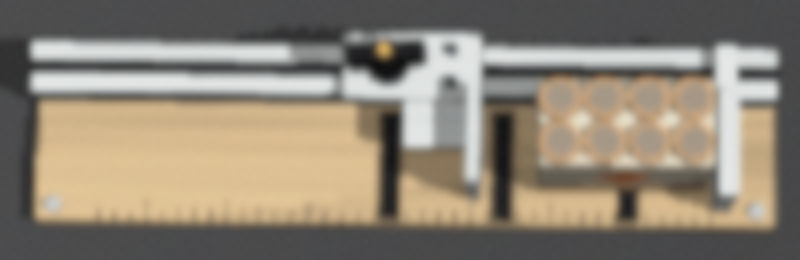

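View pics/small0.png

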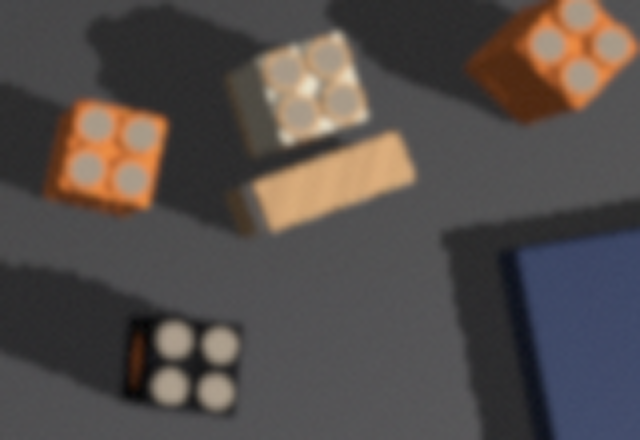

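View pics/mid0.png

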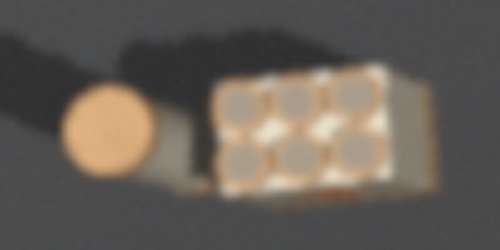

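View pics/jigs0.png

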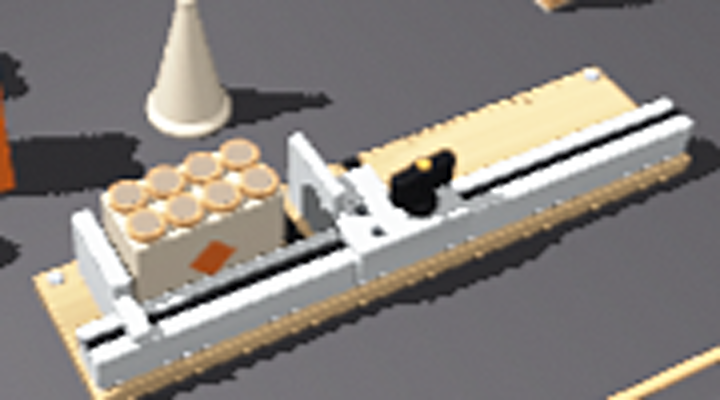

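View pics/smalls0.png

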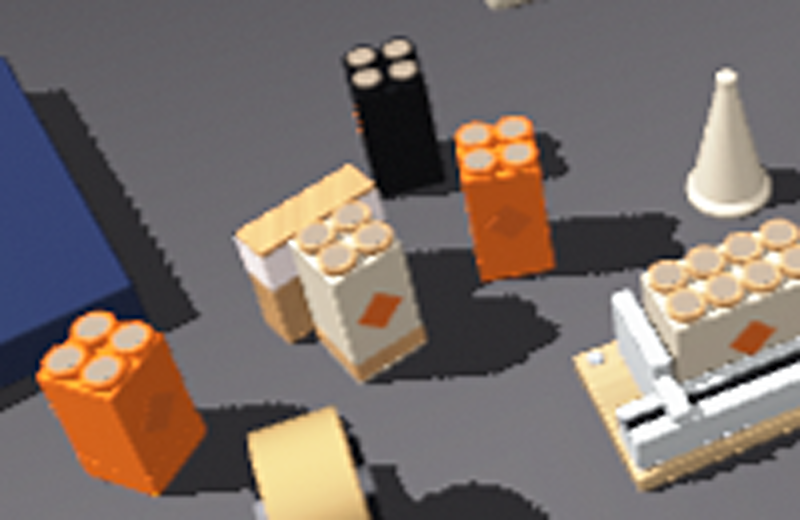

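Only the white 2x2 battery at top (426,203) fits. The others of that shape are orange or black, and the carton lies on its robot side. Next I'll measure the jig frame, stop and knob.

Run:
```python
from h import *
t=load("top0.npz");s=load("scene0.npz")
for n,u,v,z in [("bedFL",188.5,169.8,15),("bedFR",374.2,172,15),("fenceBL",187.8,124.8,45),("fenceBR",374.5,127.2,45),("fenceFL",188,138.7,45)]:
    print(n,ray(t,u,v,z).round(1))
W=cloud(t);S=cloud(s)
A=np.vstack([W.reshape(-1,3),S.reshape(-1,3)]);C=np.vstack([t["pixels"].reshape(-1,3),s["pixels"].reshape(-1,3)])
# bed front edge from each camera separately: points z 10..18
for n,w in(("top",W),("scene",S)):
    w=w.reshape(-1,3)
    m=(abs(w[:,2]-15)<4)&(w[:,0]>480)&(w[:,0]<700)&(w[:,1]>-260)&(w[:,1]<310)
    b=w[m];print(n,"bed",len(b),np.percentile(b,[.5,99.5],axis=0).round(1).tolist())
    xs=[];ys=[]
    for y in np.arange(-180,240,10):
        q=b[(b[:,1]>y)&(b[:,1]<y+10),0]
        if len(q)>3: xs.append(q.min());ys.append(y+5)
    print(" front edge fit",np.polyfit(ys,xs,1))
    m=(abs(w[:,2]-45)<4)&(w[:,0]>560)&(w[:,0]<700)&(w[:,1]>60)&(w[:,1]<310)
    b=w[m];xs=[];xb=[];ys=[]
    for y in np.arange(70,240,10):
        q=b[(b[:,1]>y)&(b[:,1]<y+10),0]
        if len(q)>3: xs.append(q.min());xb.append(q.max());ys.append(y+5)
    print(" fence",np.polyfit(ys,xs,1),np.polyfit(ys,xb,1),b[:,1].max())
    for nm,z0,z1,y0,y1,x0,x1 in [("plate",70,80,-40,15,500,585),("fix",64,74,-185,-150,500,585),("knob",82,97,0,80,560,660),("long",80,105,-158,-45,500,620)]:
        m=(w[:,2]>z0)&(w[:,2]<z1)&(w[:,1]>y0)&(w[:,1]<y1)&(w[:,0]>x0)&(w[:,0]<x1)
        b=w[m]
        if len(b)>5:
            r=cv2.minAreaRect(b[:,:2].astype(np.float32));print(" ",nm,len(b),b[:,2].max().round(1),np.round(r[0],1),np.round(r[1],1),round(r[2],1),np.percentile(b,[2,98],axis=0).round(1).tolist())
w=W[205:245,400:465].reshape(-1,3);w=w[(w[:,2]>83)&(w[:,2]<94)]
m=w[:,0]<W[205:245,400:465].reshape(-1,3)[:,0].max()
for n,w in(("top",W[180:245,400:465]),("scene",S[190:260,180:245])):
    w=w.reshape(-1,3)
    b=w[(w[:,2]>82)&(w[:,2]<93.5)];np.set_printoptions(suppress=True)
    d=np.array([np.cos(np.radians(16.2)),np.sin(np.radians(16.2))]);c0=np.array([423.8,-310.6])
    p=(b[:,:2]-c0)@d;q=(b[:,:2]-c0)@np.array([-d[1],d[0]])
    print(n,np.histogram(p,bins=np.arange(-80,40,4)),q[p<-30].min(),q[p<-30].max())
```

```text
bedFL [520.5 259.8  15. ]
bedFR [ 510.4 -200.2   15. ]
fenceBL [626.6 256.5  45. ]
fenceBR [ 616.4 -200.1   45. ]
fenceFL [591.8 255.3  45. ]
top bed 3540 [[513.3, -196.4, 11.1], [594.6, 259.1, 18.8]]
 front edge fit [2.21273523e-02 5.15217013e+02]
 fence [2.41138459e-02 5.89287382e+02] [3.18607772e-02 6.17136094e+02] 258.8319174360831
  plate 88 79.9 [557.1 -11.8] [ 7.3 54. ] 89.6 [[530.8, -15.5, 70.9], [583.7, -8.1, 79.7]]
  fix 144 73.2 [ 552.3 -162.2] [17.3 64.6] 88.7 [[520.8, -171.0, 64.3], [583.6, -158.5, 72.7]]
  knob 116 96.0 [605.2  39.2] [13.7 45.5] 4.9 [[598.4, 16.9, 82.9], [611.5, 61.5, 94.6]]
  long 1024 104.4 [ 560.  -102.7] [103.7  52.7] 89.2 [[534.7, -152.8, 83.6], [584.9, -51.2, 102.7]]
scene bed 1574 [[514.8, -200.7, 11.1], [629.6, 257.2, 18.8]]
 front edge fit [-2.84440176e-01  5.63994451e+02]
 fence [1.50882281e-02 5.92025045e+02] [2.44856942e-02 6.20230192e+02] 257.4586073343331
  plate 62 78.8 [556.7 -13.2] [ 8.5 55.7] 88.3 [[530.7, -17.7, 70.4], [583.8, -8.6, 78.5]]
  fix 127 72.9 [ 552.8 -164.3] [18.3 63.7] 89.5 [[522.3, -172.9, 64.4], [584.1, -155.4, 72.7]]
 
[... 183 characters left out ...]
3]]
top (array([ 0,  0, 22, 67, 68, 68, 66, 68, 67, 64, 17,  0,  0,  4,  2,  1,  2,
        2,  3,  3,  2,  2,  2,  2,  2,  3,  3,  0,  0]), array([-80, -76, -72, -68, -64, -60, -56, -52, -48, -44, -40, -36, -32,
       -28, -24, -20, -16, -12,  -8,  -4,   0,   4,   8,  12,  16,  20,
        24,  28,  32,  36])) -43.43800759743388 47.828142828358445
scene (array([ 0,  0,  8, 32, 34, 41, 33, 36, 42, 45, 38,  3,  0,  0,  2,  1,  2,
        2,  1,  1,  4,  1,  2,  1,  3,  3, 53,  7,  0]), array([-80, -76, -72, -68, -64, -60, -56, -52, -48, -44, -40, -36, -32,
       -28, -24, -20, -16, -12,  -8,  -4,   0,   4,   8,  12,  16,  20,
        24,  28,  32,  36])) -45.46051867930289 44.87438372259297
```

```bash
cat >> h.py <<'E'
O=np.array([560.3,-1.5]);YAW=-1.26
def j2w(x,y):
    a=np.radians(YAW);return O+np.array([x*np.cos(a)-y*np.sin(a),x*np.sin(a)+y*np.cos(a)])
def w2j(x,y):
    a=np.radians(YAW);d=np.array([x,y])-O;return np.array([d[0]*np.cos(a)+d[1]*np.sin(a),-d[0]*np.sin(a)+d[1]*np.cos(a)])
G=167.3
def goal(x,y,z,h):
    """grasp point target (world), heading of tool y in deg"""
    from workcell import sense
    s=sense();Rc=R.from_quat(s["eef_rot"])
    best=None
    for k in (h,h+180):
        a=np.radians(k);Y=np.array([np.cos(a),np.sin(a),0]);Z=np.array([0,0,-1.]);X=np.cross(Y,Z)
        Rt=R.from_matrix(np.stack([X,Y,Z],1));rv=(Rc.inv()*Rt).as_rotvec(degrees=True)
        if best is None or np.linalg.norm(rv)<np.linalg.norm(best): best=rv
    dp=Rc.inv().apply(np.array([x,y,z+G])-s["tcp_pos"])
    print("dp",dp.round(1).tolist(),"rot",best.round(1).tolist(),"dist",np.linalg.norm(dp).round())
def st():
    from workcell import sense
    s=sense();Rm=R.from_quat(s["eef_rot"]).as_matrix();g=s["tcp_pos"]+Rm[:,2]*G
    print("t",round(float(s["time"]),2),"grasp",g.round(1),"jig",w2j(*g[:2]).round(1),"head",round(float(np.degrees(np.arctan2(Rm[1,1],Rm[0,1]))),2),"tilt",Rm[:2,2].round(4),"F",s["wrist_force"].round(1),"M",s["moment"].round(2),"open",round(float(s["opening"]),1),"j",s["joints"].round(2))
E
python3 - <<'E'
from h import *
s=load("scene0.npz");S=cloud(s)
def seg(name,u0,v0,u1,v1,zlo,zhi):
    w=S[v0:v1,u0:u1].reshape(-1,3);w=w[(w[:,2]>zlo)&(w[:,2]<zhi)]
    r=cv2.minAreaRect(w[:,:2].astype(np.float32));print(name,len(w),np.round(r[0],1),np.round(r[1],1),round(r[2],1))
seg("mid",388,142,424,185,90,99);seg("small",195,200,240,260,100,110)
st();goal(606.5,38,150,3)
E
```

```text
mid 230 [409.8 327.9] [ 52.  105.9] 5.5
small 268 [ 425.9 -312.2] [53.7 50.3] 15.8
t 0.1 grasp [212.1 560.7 236.5] jig [-360.4  554.4] head 69.27 tilt [-0.0007 -0.0015] F [0.6 0.7 0.5] M [ 0.02 -0.04  0.03] open 92.7 j [ 1.12  0.13  1.49 -0.    1.52 -0.09]
dp [-553.8, -349.4, 87.0] rot [-0.1, 0.0, 66.3] dist 661.0
```

```bash
python3 -m jog '[{"rot":[0,0,8],"dp":[-55,-30,0],"hand":0},{"rot":[0,0,17],"dp":[-110,-65,0],"hand":0},{"rot":[0,0,26],"dp":[-165,-100,5],"hand":0},{"rot":[0,0,35],"dp":[-220,-135,15],"hand":0},{"rot":[0,0,44],"dp":[-275,-170,25],"hand":0},{"rot":[0,0,52],"dp":[-330,-205,35],"hand":0},{"rot":[0,0,59],"dp":[-385,-240,50],"hand":0},{"rot":[0,0,66],"dp":[-440,-275,60],"hand":0}]' 20; python3 -c "
from h import *
st();goal(606.5,38,150,3)"
```

```text
time: 1.1
tcp_pos: [512.9, 165.0, 347.3]
eef_rot: [0.688, 0.726, -0.001, 0.0]
wrist_force: [0.6, 0.1, -0.7]
opening: 46.2
t 1.1 grasp [512.7 164.8 180. ] jig [-51.3 165.2] head 3.04 tilt [-0.0013 -0.0015] F [ 0.6  0.1 -0.7] M [ 0.01  0.02 -0.03] open 46.2 j [ 0.22  0.    1.73 -0.    1.41  0.16]
dp [-131.8, 86.8, 30.1] rot [-0.1, 0.1, 0.0] dist 161.0
```

```bash
python3 -m jog '[{"rot":[0,0,0],"dp":[44,29,10],"hand":0},{"rot":[0,0,0],"dp":[88,58,20],"hand":0},{"rot":[0,0,0],"dp":[127,94,30],"hand":0},{"rot":[0,0,0],"dp":[127,94,40],"hand":0},{"rot":[0,0,0],"dp":[127,94,40],"hand":0}]' 20; python3 -c "
from h import *
st();goal(606.5,38,81,3)"
```

```text
time: 1.72
tcp_pos: [599.3, 296.4, 304.8]
eef_rot: [0.688, 0.726, -0.003, -0.001]
wrist_force: [-0.2, -1.0, 0.8]
opening: 46.7
t 1.73 grasp [598.4 295.9 137.5] jig [ 31.6 298.2] head 3.06 tilt [-0.0049 -0.0032] F [-0.2 -1.   0.8] M [-0.11  0.1  -0.02] open 46.7 j [ 0.38  0.38  1.38 -0.    1.39  0.33]
dp [-258.3, -6.3, 57.3] rot [-0.3, 0.2, 0.1] dist 265.0
```

I typed the sign of x wrong, but the arm was clear of everything. Correcting it.

```bash
python3 -m jog '[{"rot":[0,0,0],"dp":[-55,-2,-10],"hand":0},{"rot":[0,0,0],"dp":[-110,-4,-10],"hand":0},{"rot":[0,0,0],"dp":[-165,-5,-10],"hand":0},{"rot":[0,0,0],"dp":[-220,-6,-10],"hand":0},{"rot":[0,0,0],"dp":[-258,-6,-10],"hand":0},{"rot":[0,0,0],"dp":[-258,-6,-10],"hand":0}]' 20; python3 -c "
from h import *
st();goal(606.5,38,81,3)"
```

```text
time: 2.48
tcp_pos: [606.5, 35.1, 317.2]
eef_rot: [0.69, 0.724, -0.002, 0.0]
wrist_force: [-0.1, 0.2, -0.2]
opening: 46.4
t 2.48 grasp [606.   34.4 149.9] jig [44.9 36.9] head 2.79 tilt [-0.0029 -0.0039] F [-0.1  0.2 -0.2] M [-0.03  0.05  0.  ] open 46.4 j [-0.03  0.21  1.56 -0.    1.37 -0.07]
dp [3.2, 0.4, 68.9] rot [-0.2, 0.2, -0.2] dist 69.0
```

```bash
python3 -m jog '[{"rot":[0,0,0],"dp":[3,1,30],"hand":0},{"rot":[0,0,0],"dp":[3,1,60],"hand":0},{"rot":[0,0,0],"dp":[3,1,69],"hand":0},{"rot":[0,0,0],"dp":[3,1,69],"hand":0},{"rot":[0,0,0],"dp":[3,1,69],"hand":1},{"rot":[0,0,0],"dp":[3,1,69],"hand":1},{"rot":[0,0,0],"dp":[3,1,69],"hand":1}]' 30; python3 -c "
from h import *
st()
c=cam('scene','1');crop(c,265,130,465,280,4,'k1.png')"
```

```text
time: 3.35
tcp_pos: [607.3, 37.9, 248.9]
eef_rot: [0.69, 0.724, -0.002, 0.001]
wrist_force: [-6.7, -0.2, 1.0]
opening: 21.0
t 3.35 grasp [607.   37.2  81.6] jig [45.8 39.7] head 2.8 tilt [-0.0021 -0.004 ] F [-6.7 -0.2  1. ] M [-0.13  1.33  0.06] open 21.0 j [-0.02  0.28  1.61 -0.    1.25 -0.07]
```

View pics/k1.png

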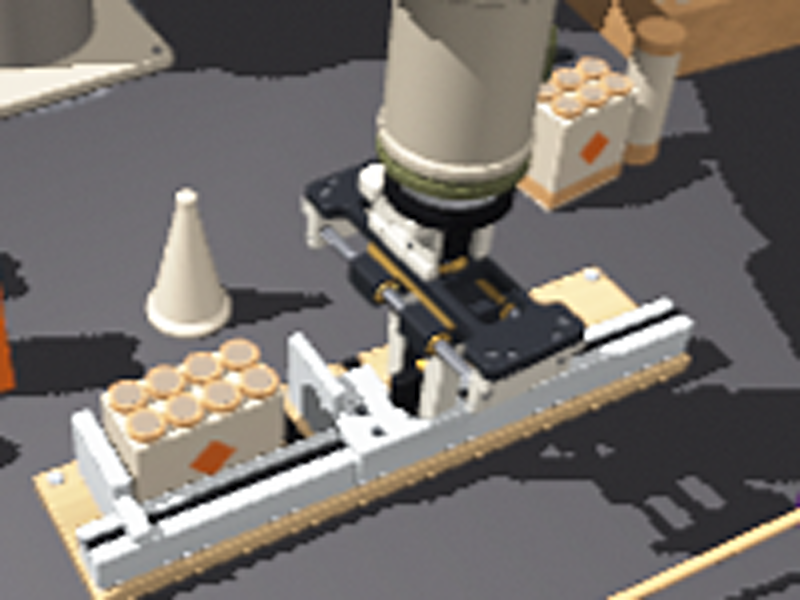

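The fingers straddle the wing at crop (405,390) and are still closing, with one side touching first. Keep closing.

```bash
python3 -m jog '[{"rot":[0,0,0],"dp":[0,0,0],"hand":1},{"rot":[0,0,0],"dp":[0,0,0],"hand":1},{"rot":[0,0,0],"dp":[0,0,0],"hand":1}]' 30; python3 -c "
from h import *
st()"
```

```text
time: 3.78
tcp_pos: [606.7, 37.9, 248.7]
eef_rot: [0.69, 0.724, -0.003, -0.0]
wrist_force: [-3.5, -0.5, 3.5]
opening: 17.6
t 3.77 grasp [605.9  37.2  81.4] jig [44.8 39.7] head 2.79 tilt [-0.0046 -0.004 ] F [-3.5 -0.5  3.5] M [-0.06  0.66  0.01] open 17.6 j [-0.02  0.28  1.61 -0.    1.25 -0.07]
```

```bash
python3 -m jog '[{"rot":[0,0,0],"dp":[0,0,0],"hand":1},{"rot":[0,0,0],"dp":[0,0,0],"hand":1}]' 40; python3 -c "
from h import *
st()
c=cam('top','2');crop(c,230,100,330,170,6,'k2.png')"
```

```text
time: 4.03
tcp_pos: [606.7, 37.9, 248.7]
eef_rot: [0.69, 0.724, -0.003, -0.0]
wrist_force: [-2.6, 0.4, 3.0]
opening: 17.2
t 4.03 grasp [605.9  37.2  81.4] jig [44.8 39.7] head 2.79 tilt [-0.0046 -0.004 ] F [-2.6  0.4  3. ] M [-0.1   0.57  0.04] open 17.2 j [-0.02  0.28  1.61 -0.    1.25 -0.07]
```

View pics/k2.png

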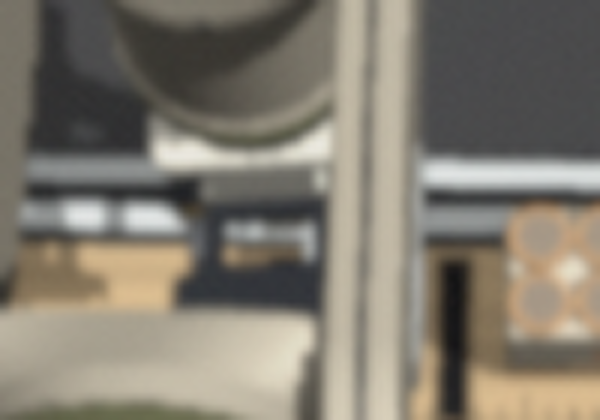

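Stalled at 17 mm, so it is gripped. Turning counter-clockwise, gently.

```bash
python3 -m jog '[{"rot":[0,0,-8],"dp":[0,0,0],"hand":1},{"rot":[0,0,-16],"dp":[0,0,0],"hand":1},{"rot":[0,0,-24],"dp":[0,0,0],"hand":1},{"rot":[0,0,-32],"dp":[0,0,0],"hand":1},{"rot":[0,0,-40],"dp":[0,0,0],"hand":1},{"rot":[0,0,-48],"dp":[0,0,0],"hand":1},{"rot":[0,0,-56],"dp":[0,0,0],"hand":1},{"rot":[0,0,-64],"dp":[0,0,0],"hand":1}]' 40; python3 -c "
from h import *
st()
c=cam('scene','3');crop(c,265,130,465,280,4,'k3.png')"
```

```text
time: 5.08
tcp_pos: [607.3, 38.1, 248.7]
eef_rot: [0.199, 0.98, -0.002, -0.001]
wrist_force: [1.4, 1.5, -0.7]
opening: 16.8
t 5.08 grasp [606.9  37.5  81.4] jig [45.7 40. ] head 67.05 tilt [-0.0025 -0.0035] F [ 1.4  1.5 -0.7] M [ 0.24 -0.44 -0.09] open 16.8 j [-0.02  0.28  1.61 -0.    1.25 -1.19]
```

View pics/k3.png

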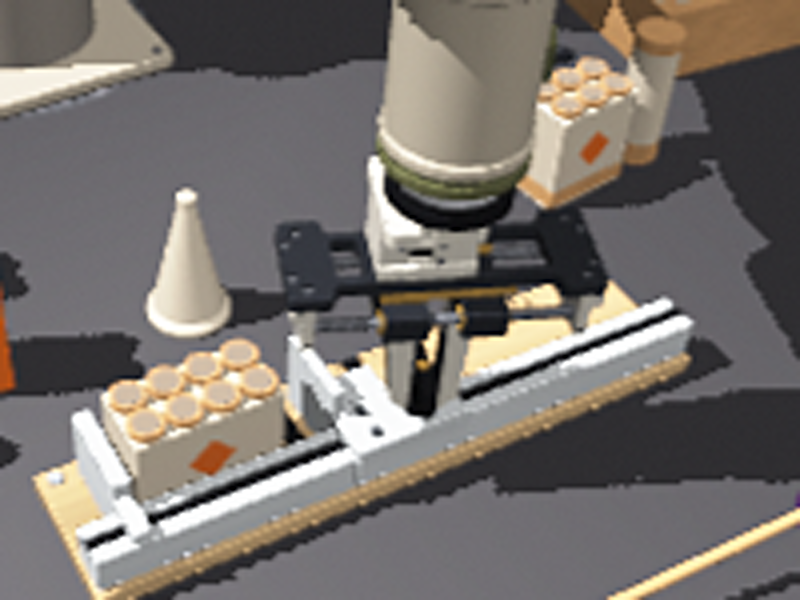

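The wing turned with the fingers to about 1.2 rad. Now drawing the stop back 144 mm along jig +y.

```bash
python3 -m jog '[{"rot":[0,0,0],"dp":[3,7.5,0],"hand":1},{"rot":[0,0,0],"dp":[10,25,0],"hand":1},{"rot":[0,0,0],"dp":[18,45,0],"hand":1},{"rot":[0,0,0],"dp":[26,65,0],"hand":1},{"rot":[0,0,0],"dp":[34,85.5,0],"hand":1},{"rot":[0,0,0],"dp":[42,105.5,0],"hand":1},{"rot":[0,0,0],"dp":[49,123,0],"hand":1},{"rot":[0,0,0],"dp":[53.5,134,0],"hand":1}]' 20; python3 -c "
from h import *
st()
c=cam('scene','4');crop(c,265,130,465,280,4,'k4.png')"
```

```text
time: 6.12
tcp_pos: [609.7, 184.3, 248.9]
eef_rot: [0.195, 0.981, -0.002, 0.0]
wrist_force: [3.8, -2.0, 5.4]
opening: 17.1
t 6.12 grasp [609.6 183.7  81.6] jig [ 45.2 186.3] head 67.5 tilt [-0.0003 -0.0031] F [ 3.8 -2.   5.4] M [-0.36 -0.61  0.06] open 17.1 j [ 0.21  0.35  1.53 -0.    1.27 -0.96]
```

View pics/k4.png

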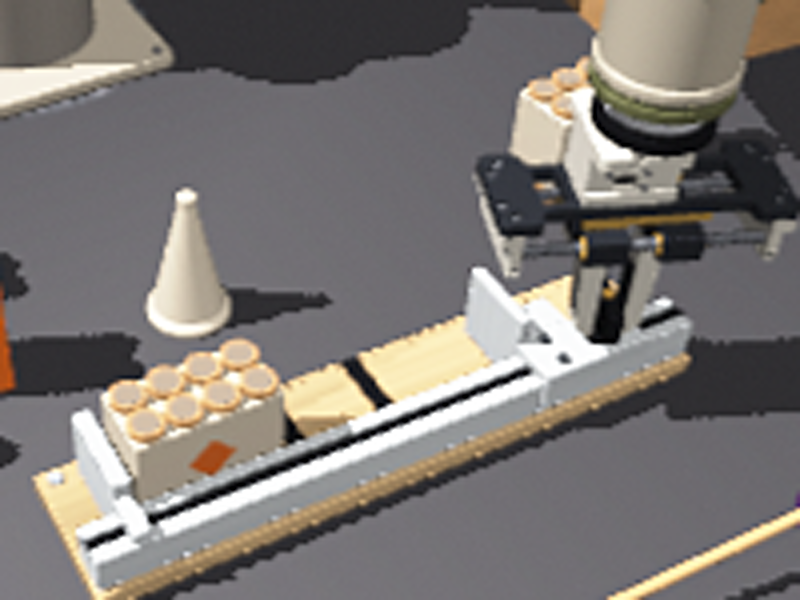

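The stop is back with a gap of about 290 mm. Releasing and lifting.

```bash
python3 -m jog '[{"rot":[0,0,0],"dp":[0,0,0],"hand":0},{"rot":[0,0,0],"dp":[0,0,0],"hand":0},{"rot":[0,0,0],"dp":[0,0,0],"hand":0},{"rot":[0,0,0],"dp":[0,0,-40],"hand":0},{"rot":[0,0,0],"dp":[0,0,-80],"hand":-0.6},{"rot":[0,0,0],"dp":[0,0,-100],"hand":-0.6}]' 25; python3 -c "
from h import *
st();goal(411,315.5,181,5.2)"
```

```text
time: 6.92
tcp_pos: [610.1, 185.2, 351.4]
eef_rot: [0.195, 0.981, -0.0, 0.001]
wrist_force: [0.1, -0.4, -0.6]
opening: 62.0
t 6.92 grasp [610.5 185.  184.1] jig [ 46.1 187.6] head 67.49 tilt [ 0.0027 -0.0014] F [ 0.1 -0.4 -0.6] M [ 0.01 -0.02 -0.06] open 62.0 j [ 0.21  0.26  1.44 -0.    1.44 -0.96]
dp [233.8, 44.1, 2.4] rot [0.1, 0.2, 62.3] dist 238.0
```

```bash
python3 -m jog '[{"rot":[0,0,8],"dp":[30,6,0],"hand":-0.6},{"rot":[0,0,16],"dp":[62,12,0],"hand":-0.6},{"rot":[0,0,24],"dp":[94,18,0],"hand":-0.6},{"rot":[0,0,32],"dp":[126,24,0],"hand":-0.6},{"rot":[0,0,40],"dp":[158,30,0],"hand":-0.6},{"rot":[0,0,48],"dp":[190,36,0],"hand":-0.6},{"rot":[0,0,55.5],"dp":[215,41,0],"hand":-0.6},{"rot":[0,0,62.3],"dp":[234,44,0],"hand":-0.6}]' 25; python3 -c "
from h import *
st()
t=cam('top','5');W=cloud(t)
w=W[170:235,120:200].reshape(-1,3);w=w[(w[:,2]>85)&(w[:,2]<100)]
r=cv2.minAreaRect(w[:,:2].astype(np.float32));print(len(w),r)
goal(411,315.5,65,5.2)"
```

```text
time: 7.92
tcp_pos: [409.6, 315.7, 349.6]
eef_rot: [0.676, 0.737, -0.0, 0.001]
wrist_force: [0.5, 0.4, -0.7]
opening: 74.4
t 7.92 grasp [409.8 315.3 182.3] jig [-157.4  313.5] head 4.97 tilt [ 0.0012 -0.0022] F [ 0.5  0.4 -0.7] M [-0.11  0.06  0.03] open 74.4 j [ 0.56 -0.06  1.79 -0.    1.42  0.47]
602 ((410.90948486328125, 315.5908203125), (52.21839904785156, 77.57816314697266), 5.742590427398682)
dp [-1.1, 2.5, 117.2] rot [-0.0, 0.1, -0.5] dist 117.0
```

```bash
python3 -m jog '[{"rot":[0,0,0],"dp":[-1,2,35],"hand":-0.6},{"rot":[0,0,0],"dp":[-1,2,80],"hand":-0.6},{"rot":[0,0,0],"dp":[-1,2,110],"hand":-0.6},{"rot":[0,0,0],"dp":[-1,2,117],"hand":-0.6},{"rot":[0,0,0],"dp":[-1,2,117],"hand":1},{"rot":[0,0,0],"dp":[-1,2,117],"hand":1},{"rot":[0,0,0],"dp":[-1,2,117],"hand":1},{"rot":[0,0,0],"dp":[-1,2,117],"hand":1}]' 20; python3 -c "
from h import *
st()"
```

```text
time: 8.98
tcp_pos: [411.0, 315.9, 234.1]
eef_rot: [0.678, 0.735, 0.001, 0.001]
wrist_force: [-2.4, -1.3, 6.9]
opening: 51.8
t 8.97 grasp [411.3 315.9  66.8] jig [-155.9  314. ] head 4.7 tilt [ 0.002  -0.0004] F [-2.4 -1.3  6.9] M [-0.2   0.32 -0.05] open 51.8 j [ 0.56  0.06  1.88 -0.    1.19  0.48]
```

```bash
python3 -m jog '[{"rot":[0,0,0],"dp":[0,0,-15],"hand":1},{"rot":[0,0,0],"dp":[0,0,-45],"hand":1},{"rot":[0,0,0],"dp":[0,0,-80],"hand":1},{"rot":[0,0,0],"dp":[0,0,-105],"hand":1},{"rot":[0,0,0],"dp":[0,0,-105],"hand":1}]' 20; python3 -c "
from h import *
st();p=j2w(1.5,-7);print(p);goal(p[0],p[1],165,-1.26)
c=cam('scene','6');crop(c,300,80,460,220,4,'m6.png')"
```

```text
time: 9.6
tcp_pos: [411.5, 316.5, 342.3]
eef_rot: [0.677, 0.736, 0.003, 0.002]
wrist_force: [-0.0, 0.0, -3.1]
opening: 51.8
t 9.6 grasp [412.6 316.9 175. ] jig [-154.7  315.1] head 4.7 tilt [0.0067 0.0025] F [-0.   0.  -3.1] M [-0.08  0.08  0.01] open 51.8 j [ 0.56 -0.05  1.79 -0.    1.4   0.48]
[561.64571167  -8.5312915 ]
dp [-336.2, 122.9, 10.2] rot [0.4, -0.1, 6.0] dist 358.0
```

View pics/m6.png

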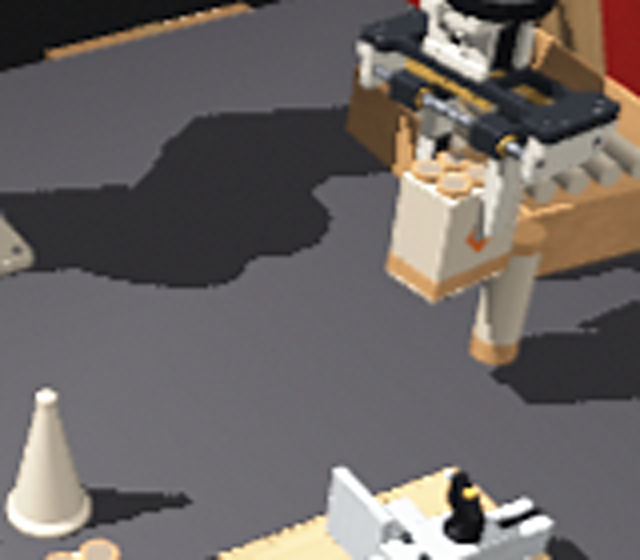

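The battery is held upright at crop (455,230), clear of the tube. Carrying it to the jig.

```bash
python3 -m jog '[{"rot":[0,0,0.5],"dp":[-20,6,0],"hand":1},{"rot":[0,0,1],"dp":[-65,23,0],"hand":1},{"rot":[0,0,2],"dp":[-115,41,0],"hand":1},{"rot":[0,0,3],"dp":[-165,60,0],"hand":1},{"rot":[0,0,4],"dp":[-215,78,0],"hand":1},{"rot":[0,0,5],"dp":[-265,97,0],"hand":1},{"rot":[0.2,0,6],"dp":[-310,113,5],"hand":1},{"rot":[0.4,0,6],"dp":[-336,123,10],"hand":1}]' 20; python3 -c "
from h import *
st();p=j2w(1.5,-7);goal(p[0],p[1],90,-1.26)"
```

```text
time: 10.65
tcp_pos: [561.1, -11.0, 328.2]
eef_rot: [0.716, 0.698, -0.002, -0.002]
wrist_force: [0.4, -0.0, -3.6]
opening: 51.9
t 10.65 grasp [560.1 -10.9 160.9] jig [-0.  -9.4] head -1.42 tilt [-0.0059  0.0006] F [ 0.4 -0.  -3.6] M [-0.01  0.1  -0.05] open 51.9 j [-0.11  0.08  1.69 -0.    1.38 -0.09]
dp [2.4, 0.9, 70.9] rot [-0.3, -0.0, -0.2] dist 71.0
```

```bash
python3 -m jog '[{"rot":[0,0,0],"dp":[4.5,1,0],"hand":1},{"rot":[0,0,0],"dp":[4.5,1,20],"hand":1},{"rot":[0,0,0],"dp":[4.5,1,40],"hand":1},{"rot":[0,0,0],"dp":[4.5,1,56],"hand":1},{"rot":[0,0,0],"dp":[4.5,1,60],"hand":1},{"rot":[0,0,0],"dp":[4.5,1,60],"hand":1}]' 20; python3 -c "
from h import *
st();p=j2w(1.5,-5);goal(p[0],p[1],84,-1.26)
c=cam('scene','7');crop(c,265,130,465,280,4,'m7.png')
c=cam('top','7');crop(c,220,100,400,190,4,'m7t.png')"
```

```text
time: 11.4
tcp_pos: [561.7, -6.3, 268.0]
eef_rot: [0.716, 0.698, -0.002, -0.002]
wrist_force: [-0.2, 0.9, -3.3]
opening: 51.9
t 11.4 grasp [560.7  -6.2 100.7] jig [ 0.5 -4.6] head -1.41 tilt [-0.0064  0.0006] F [-0.2  0.9 -3.3] M [-0.07  0.07 -0.05] open 51.9 j [-0.1   0.14  1.74 -0.    1.27 -0.08]
dp [-0.3, 0.1, 16.7] rot [-0.4, -0.0, -0.1] dist 17.0
```

View pics/m7.png

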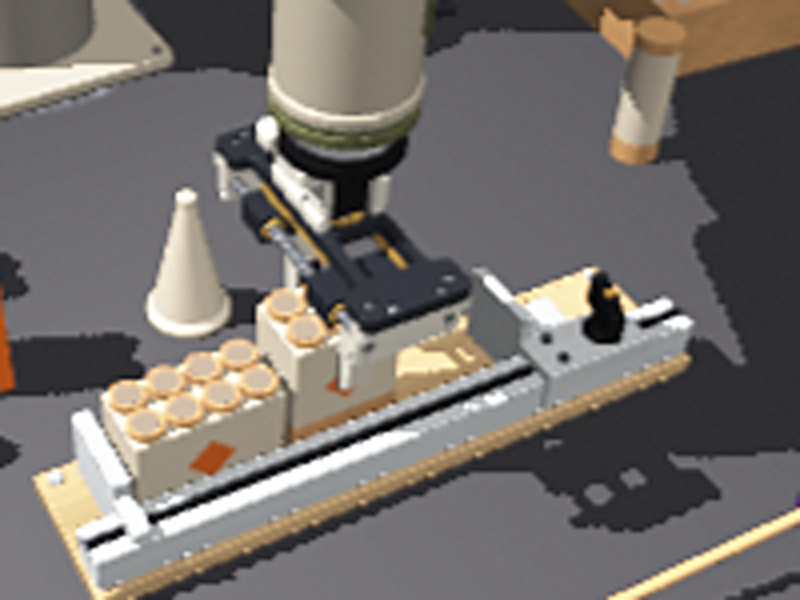

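View pics/m7t.png

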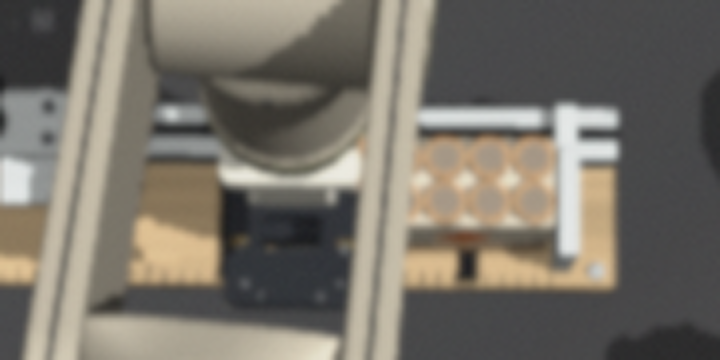

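Mid is over the bed behind the fence, with a small gap to the long battery at crop (288,400). Lowering slowly.

```bash
python3 -m jog '[{"rot":[-0.3,0,0],"dp":[0,1,6],"hand":1},{"rot":[-0.3,0,0],"dp":[0,1,11],"hand":1},{"rot":[-0.3,0,0],"dp":[0,1,15],"hand":1},{"rot":[-0.3,0,0],"dp":[0,1,17],"hand":1},{"rot":[-0.3,0,0],"dp":[0,1,18],"hand":1},{"rot":[-0.3,0,0],"dp":[0,1,18],"hand":1}]' 20; python3 -c "
from h import *
st()"
```

```text
time: 12.25
tcp_pos: [563.2, -6.5, 251.1]
eef_rot: [0.716, 0.698, 0.0, 0.0]
wrist_force: [-1.0, -0.4, -2.9]
opening: 51.8
t 12.25 grasp [563.3  -6.4  83.8] jig [ 3.1 -4.8] head -1.42 tilt [0.0008 0.0003] F [-1.  -0.4 -2.9] M [-0.07  0.1  -0.01] open 51.8 j [-0.1   0.16  1.75  0.    1.24 -0.08]
```

```bash
python3 -m jog '[{"rot":[0,0,0],"dp":[0,0,1.5],"hand":1},{"rot":[0,0,0],"dp":[0,0,3],"hand":1},{"rot":[0,0,0],"dp":[0,0,3],"hand":1}]' 20; python3 -c "
from h import *
st()"
```

```text
time: 12.62
tcp_pos: [563.3, -6.6, 249.1]
eef_rot: [0.716, 0.698, 0.0, 0.0]
wrist_force: [-3.8, -0.1, 5.6]
opening: 52.1
t 12.62 grasp [563.5  -6.5  81.8] jig [ 3.3 -5. ] head -1.42 tilt [0.0012 0.0001] F [-3.8 -0.1  5.6] M [0.09 0.89 0.08] open 52.1 j [-0.1   0.16  1.75  0.    1.23 -0.08]
```

Down: fz +5.6 N and light contact with the fence. Releasing a little and rising.

```bash
python3 -m jog '[{"rot":[0,0,0],"dp":[0,0,0],"hand":-0.2},{"rot":[0,0,0],"dp":[0,0,0],"hand":-0.4},{"rot":[0,0,0],"dp":[0,0,0],"hand":-0.4},{"rot":[0,0,0],"dp":[0,0,-12],"hand":-0.4},{"rot":[0,0,0],"dp":[0,0,-45],"hand":-0.4},{"rot":[0,0,0],"dp":[0,0,-90],"hand":-0.4},{"rot":[0,0,0],"dp":[0,0,-110],"hand":-0.4}]' 20; python3 -c "
from h import *
st();goal(424.8,-311.4,185,16-90)
c=cam('scene','8');crop(c,265,130,465,280,4,'m8.png')"
```

```text
time: 13.5
tcp_pos: [564.0, -6.6, 363.0]
eef_rot: [0.716, 0.698, 0.002, 0.002]
wrist_force: [0.3, -0.2, 0.4]
opening: 65.1
t 13.5 grasp [565.   -6.7 195.7] jig [ 4.8 -5.1] head -1.41 tilt [ 0.0063 -0.0005] F [ 0.3 -0.2  0.4] M [-0.05  0.    0.03] open 65.1 j [-0.1   0.05  1.65  0.    1.44 -0.08]
dp [-308.1, -131.7, 10.0] rot [0.3, -0.2, 72.6] dist 335.0
```

View pics/m8.png

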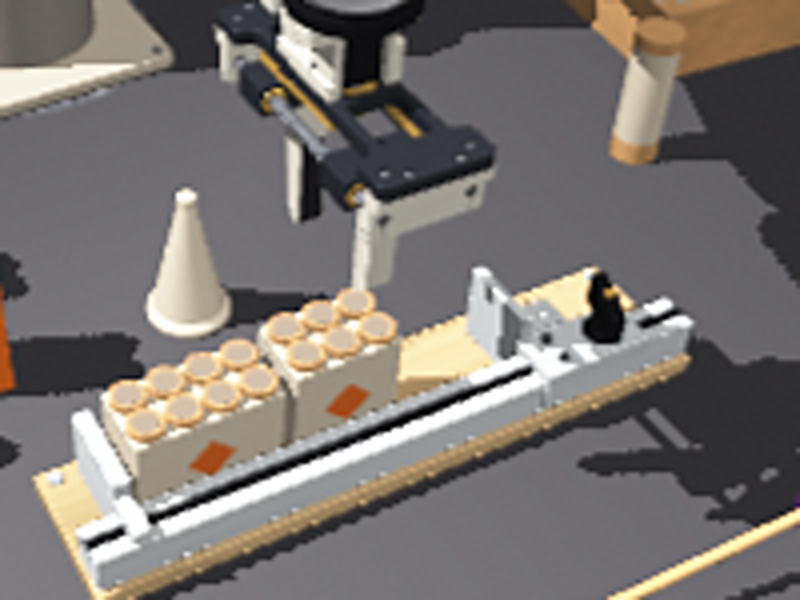

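Mid stands in the row with a gap of about 5 mm at crop (290,390). Moving over the small battery.

```bash
python3 -m jog '[{"rot":[0,0,9],"dp":[-30,-13,0],"hand":-0.55},{"rot":[0,0,18],"dp":[-75,-32,0],"hand":-0.55},{"rot":[0,0,27],"dp":[-120,-51,0],"hand":-0.55},{"rot":[0,0,37],"dp":[-165,-70,0],"hand":-0.55},{"rot":[0,0,46],"dp":[-210,-90,0],"hand":-0.55},{"rot":[0,0,55],"dp":[-255,-109,0],"hand":-0.55},{"rot":[0,0,64],"dp":[-290,-124,5],"hand":-0.55},{"rot":[0,0,72.5],"dp":[-308,-132,10],"hand":-0.55}]' 20; python3 -c "
from h import *
st();goal(424.8,-311.4,70,16-90)
c=cam('scene','9');crop(c,130,100,330,260,4,'s9.png')
t=cam('top','9');W=cloud(t)
crop(t,360,160,500,260,5,'s9t.png')
w=W[180:225,395:450].reshape(-1,3);w=w[(w[:,2]>98)&(w[:,2]<110)]
r=cv2.minAreaRect(w[:,:2].astype(np.float32));print(len(w),r)
"
```

```text
time: 14.55
tcp_pos: [423.6, -312.8, 352.2]
eef_rot: [0.991, 0.136, 0.003, 0.0]
wrist_force: [0.2, 0.7, 0.2]
opening: 72.0
t 14.55 grasp [ 424.7 -312.8  184.9] jig [-128.7 -314.2] head -74.31 tilt [0.0069 0.0002] F [0.2 0.7 0.2] M [-0.03  0.13 -0.04] open 72.0 j [-0.74 -0.04  1.76  0.    1.42  0.56]
dp [0.8, -1.2, 114.9] rot [0.1, -0.4, -0.3] dist 115.0
1 ((412.03704833984375, -333.81292724609375), (0.0, 0.0), 0.0)
```

View pics/s9.png

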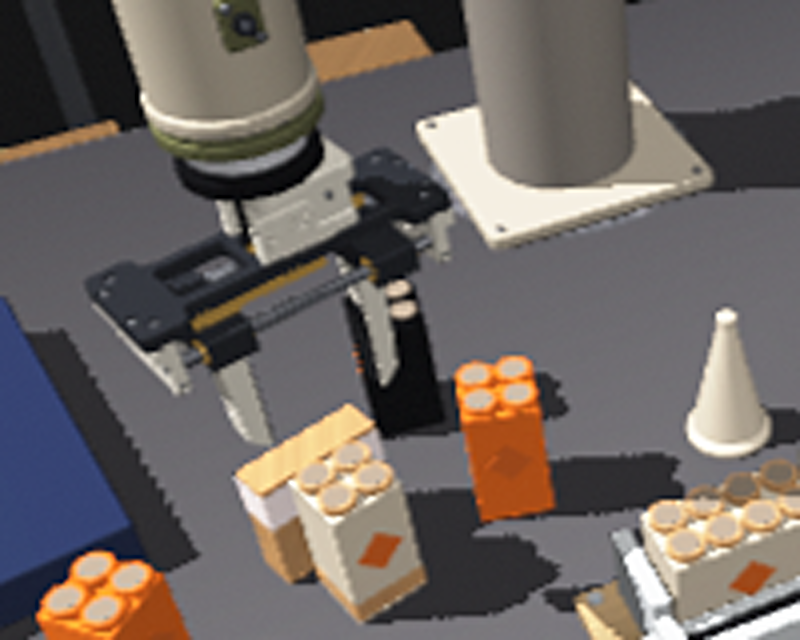

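View pics/s9t.png

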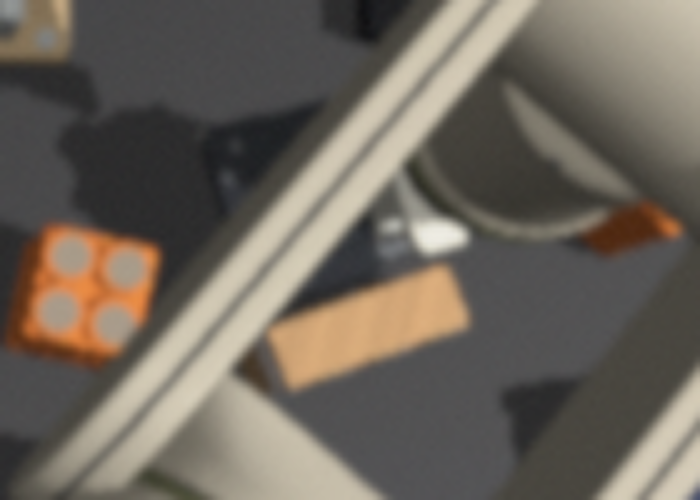

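The fingers straddle the white battery (scene crop 345,500) along the carton's length, clear of the carton. Descending and gripping.

```bash
python3 -m jog '[{"rot":[0,-0.4,0],"dp":[1,-1,30],"hand":-0.55},{"rot":[0,-0.4,0],"dp":[1,-1,70],"hand":-0.55},{"rot":[0,-0.4,0],"dp":[1,-1,105],"hand":-0.55},{"rot":[0,-0.4,0],"dp":[1,-1,119],"hand":-0.55},{"rot":[0,-0.4,0],"dp":[1,-1,119],"hand":1},{"rot":[0,-0.4,0],"dp":[1,-1,119],"hand":1},{"rot":[0,-0.4,0],"dp":[1,-1,119],"hand":1},{"rot":[0,-0.4,0],"dp":[1,-1,119],"hand":1}]' 20; python3 -c "
from h import *
st()"
```

```text
time: 15.65
tcp_pos: [425.6, -311.7, 234.5]
eef_rot: [0.991, 0.137, 0.001, 0.001]
wrist_force: [-0.2, 1.8, 6.5]
opening: 52.3
t 15.65 grasp [ 425.8 -312.2   67.2] jig [-127.6 -313.5] head -74.21 tilt [ 0.0014 -0.0027] F [-0.2  1.8  6.5] M [0.53 0.29 0.03] open 52.3 j [-0.73  0.09  1.86 -0.    1.19  0.57]
```

```bash
python3 -m jog '[{"rot":[0,0,0],"dp":[0,0,-15],"hand":1},{"rot":[0,0,0],"dp":[0,0,-45],"hand":1},{"rot":[0,0,0],"dp":[0,0,-85],"hand":1},{"rot":[0,0,0],"dp":[0,0,-120],"hand":1},{"rot":[0,0,0],"dp":[0,0,-132],"hand":1},{"rot":[0,0,0],"dp":[0,0,-132],"hand":1}]' 20; python3 -c "
from h import *
st();p=j2w(1.5,66);print(p);goal(p[0],p[1],198,-1.26)"
```

```text
time: 16.4
tcp_pos: [425.5, -311.5, 367.2]
eef_rot: [0.991, 0.137, 0.001, 0.002]
wrist_force: [0.2, 0.1, -3.0]
opening: 52.2
t 16.4 grasp [ 425.9 -312.1  199.9] jig [-127.5 -313.5] head -74.21 tilt [ 0.0027 -0.0038] F [ 0.2  0.1 -3. ] M [-0.01  0.11 -0.01] open 52.2 j [-0.73 -0.05  1.74 -0.    1.44  0.57]
[563.25093613  64.45105743]
dp [234.9, -324.3, 0.9] rot [0.3, 0.1, -73.0] dist 400.0
```

```bash
python3 -m jog '[{"rot":[0,0,-9],"dp":[22,-30,0],"hand":1},{"rot":[0,0,-18],"dp":[52,-72,0],"hand":1},{"rot":[0,0,-27],"dp":[82,-114,0],"hand":1},{"rot":[0,0,-36],"dp":[115,-158,0],"hand":1},{"rot":[0,0,-46],"dp":[148,-204,0],"hand":1},{"rot":[0,0,-55],"dp":[180,-248,0],"hand":1},{"rot":[0,0,-64],"dp":[210,-290,0],"hand":1},{"rot":[0.2,0,-73],"dp":[235,-324,0],"hand":1}]' 20; python3 -c "
from h import *
st();p=j2w(1.5,66);print(p);goal(p[0],p[1],100,-1.26)"
```

```text
time: 17.4
tcp_pos: [563.2, 66.3, 363.6]
eef_rot: [0.712, 0.702, -0.002, -0.001]
wrist_force: [-0.8, 1.1, -1.1]
opening: 51.7
t 17.4 grasp [562.6  66.  196.3] jig [ 0.8 67.5] head -0.86 tilt [-0.0035 -0.0019] F [-0.8  1.1 -1.1] M [-0.05  0.05 -0.  ] open 51.7 j [ 0.03  0.07  1.63 -0.    1.45  0.04]
[563.25093613  64.45105743]
dp [-1.6, 0.4, 96.3] rot [-0.2, 0.1, 0.4] dist 96.0
```

```bash
python3 -m jog '[{"rot":[-0.2,0,0.4],"dp":[-1,1,5],"hand":1},{"rot":[-0.2,0,0.4],"dp":[-1,1,30],"hand":1},{"rot":[-0.2,0,0.4],"dp":[-1,1,60],"hand":1},{"rot":[-0.2,0,0.4],"dp":[-1,1,85],"hand":1},{"rot":[-0.2,0,0.4],"dp":[-1,1,96],"hand":1},{"rot":[-0.2,0,0.4],"dp":[-1,1,96],"hand":1},{"rot":[-0.2,0,0.4],"dp":[-1,1,96],"hand":1}]' 20; python3 -c "
from h import *
st();p=j2w(1.5,66);print(p);goal(p[0],p[1],82.2,-1.26)
c=cam('scene','10');crop(c,265,130,465,280,4,'s10.png')"
```

```text
time: 18.27
tcp_pos: [564.2, 64.8, 268.5]
eef_rot: [0.715, 0.699, -0.0, 0.001]
wrist_force: [0.3, -0.4, -1.9]
opening: 51.9
t 18.27 grasp [564.5  64.5 101.2] jig [ 2.7 66.1] head -1.29 tilt [ 0.0014 -0.002 ] F [ 0.3 -0.4 -1.9] M [-0.08  0.1   0.03] open 51.9 j [ 0.02  0.15  1.72 -0.    1.27  0.05]
[563.25093613  64.45105743]
dp [-0.4, -1.0, 19.0] rot [0.1, 0.1, -0.0] dist 19.0
```

View pics/s10.png

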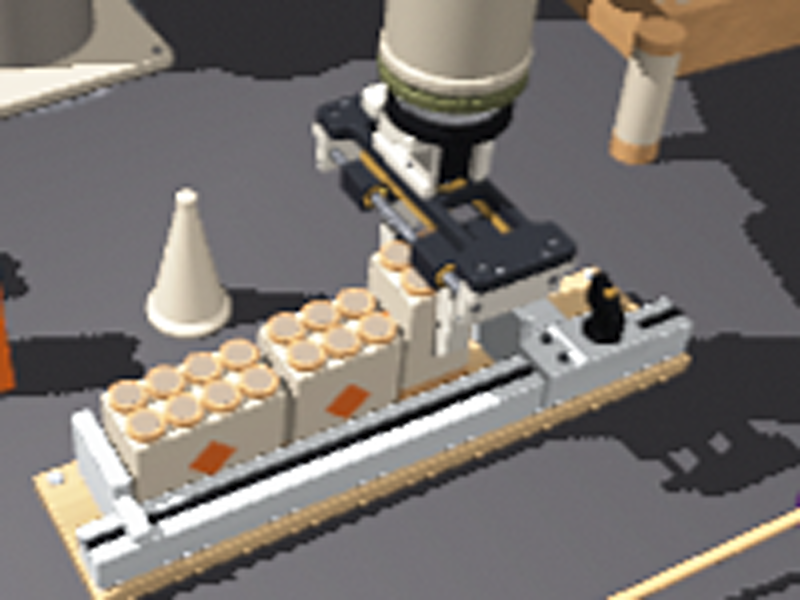

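The small battery is in line with a gap to mid, and clear of the stop. Lowering.

```bash
python3 -m jog '[{"rot":[0,0,0],"dp":[0,-0.5,7],"hand":1},{"rot":[0,0,0],"dp":[0,-0.5,13],"hand":1},{"rot":[0,0,0],"dp":[0,-0.5,17],"hand":1},{"rot":[0,0,0],"dp":[0,-0.5,18.5],"hand":1},{"rot":[0,0,0],"dp":[0,-0.5,20],"hand":1},{"rot":[0,0,0],"dp":[0,-0.5,20],"hand":1}]' 20; python3 -c "
from h import *
st()"
```

```text
time: 19.08
tcp_pos: [563.9, 64.9, 249.5]
eef_rot: [0.715, 0.699, -0.0, 0.001]
wrist_force: [-4.5, -0.8, 4.6]
opening: 52.0
t 19.07 grasp [564.2  64.6  82.2] jig [ 2.5 66.1] head -1.28 tilt [ 0.0018 -0.002 ] F [-4.5 -0.8  4.6] M [-0.15  0.94  0.03] open 52.0 j [ 0.02  0.17  1.74 -0.    1.23  0.05]
```

Seated: fz went from -2 to +4.6 N, and it touches the fence. Releasing.

```bash
python3 -m jog '[{"rot":[0,0,0],"dp":[0,0,0],"hand":-0.2},{"rot":[0,0,0],"dp":[0,0,0],"hand":-0.4},{"rot":[0,0,0],"dp":[0,0,0],"hand":-0.4},{"rot":[0,0,0],"dp":[0,0,-12],"hand":-0.4},{"rot":[0,0,0],"dp":[0,0,-45],"hand":-0.4},{"rot":[0,0,0],"dp":[0,0,-90],"hand":-0.2},{"rot":[0,0,0],"dp":[0,0,-100],"hand":0},{"rot":[0,0,0],"dp":[0,0,-100],"hand":0}]' 20; python3 -c "
from h import *
st();p=j2w(45,186.3);print(p);goal(p[0],p[1],150,67)
c=cam('scene','11');crop(c,265,130,465,280,4,'s11.png')
S=cloud(c)
t=cam('top','11');crop(t,180,100,400,190,3.6,'s11t.png');W=cloud(t)
for w in (W,S):
    w=w.reshape(-1,3);w=w[(w[:,2]>84)&(w[:,2]<96)&(w[:,1]>155)&(w[:,1]<220)&(w[:,0]>575)&(w[:,0]<640)]
    if len(w)>9: print('knob',len(w),cv2.minAreaRect(w[:,:2].astype(np.float32)))
"
```

```text
time: 20.08
tcp_pos: [564.0, 65.1, 350.8]
eef_rot: [0.715, 0.699, 0.001, 0.002]
wrist_force: [0.6, 0.6, -1.3]
opening: 46.9
t 20.07 grasp [564.7  64.7 183.5] jig [ 3.  66.3] head -1.28 tilt [ 0.0041 -0.0021] F [ 0.6  0.6 -1.3] M [-0.12  0.09 -0.06] open 46.9 j [ 0.03  0.07  1.65 -0.    1.42  0.05]
[609.38573997 183.76543156]
dp [119.7, 42.6, 33.4] rot [0.1, 0.2, -68.3] dist 131.0
knob 94 ((608.1943359375, 185.9402618408203), (14.837068557739258, 47.76418685913086), 69.46784210205078)
knob 76 ((610.2646484375, 184.11105346679688), (15.614203453063965, 47.11266326904297), 66.43470001220703)
```

View pics/s11.png

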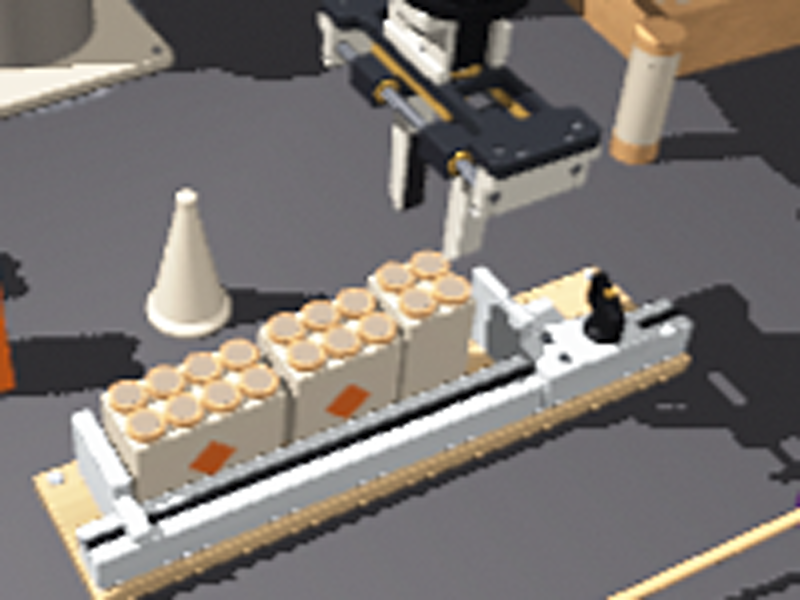

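View pics/s11t.png

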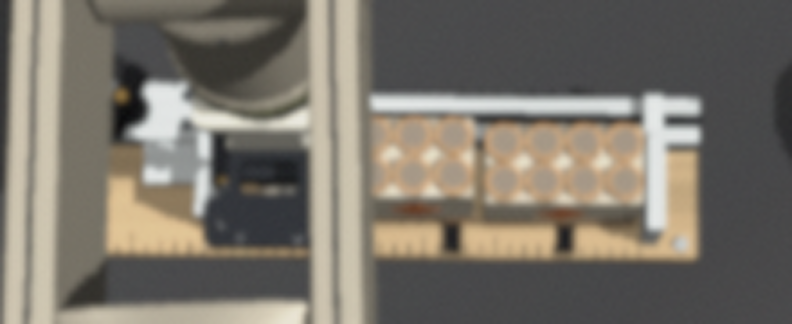

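All three are in line, and the knob measures about (609,185) at heading 68°. Going to the knob.

```bash
python3 -m jog '[{"rot":[0,0,-8],"dp":[15,5,0],"hand":0},{"rot":[0,0,-17],"dp":[30,11,0],"hand":0},{"rot":[0,0,-26],"dp":[47,17,5],"hand":0},{"rot":[0,0,-35],"dp":[65,23,10],"hand":0},{"rot":[0,0,-44],"dp":[83,29,15],"hand":0},{"rot":[0,0,-53],"dp":[100,35,20],"hand":0},{"rot":[0,0,-61],"dp":[112,40,25],"hand":0},{"rot":[0,0,-69],"dp":[120,43,33],"hand":0}]' 20; python3 -c "
from h import *
st();goal(609.4,184.7,81,67.5)"
```

```text
time: 21.18
tcp_pos: [608.5, 184.5, 312.6]
eef_rot: [0.191, 0.982, -0.002, -0.001]
wrist_force: [-0.4, 0.4, -0.6]
opening: 46.6
t 21.18 grasp [608.  184.1 145.3] jig [ 43.6 186.6] head 68.01 tilt [-0.0031 -0.0027] F [-0.4  0.4 -0.6] M [ 0.   -0.06  0.04] open 46.6 j [ 0.21  0.29  1.48 -0.    1.38 -0.97]
dp [-0.9, 0.7, 64.3] rot [-0.2, -0.1, 0.5] dist 64.0
```

```bash
python3 -m jog '[{"rot":[0,0,0.5],"dp":[-1,1,25],"hand":0},{"rot":[0,0,0.5],"dp":[-1,1,50],"hand":0},{"rot":[0,0,0.5],"dp":[-1,1,64],"hand":0},{"rot":[0,0,0.5],"dp":[-1,1,64],"hand":1},{"rot":[0,0,0.5],"dp":[-1,1,64],"hand":1},{"rot":[0,0,0.5],"dp":[-1,1,64],"hand":1},{"rot":[0,0,0.5],"dp":[-1,1,64],"hand":1}]' 25; python3 -c "
from h import *
st()"
```

```text
time: 22.05
tcp_pos: [610.2, 185.0, 250.0]
eef_rot: [0.195, 0.981, -0.001, -0.0]
wrist_force: [0.9, -0.1, 3.2]
opening: 16.4
t 22.05 grasp [610.  184.7  82.7] jig [ 45.6 187.2] head 67.51 tilt [-0.0008 -0.0022] F [ 0.9 -0.1  3.2] M [0.04 0.02 0.  ] open 16.4 j [ 0.21  0.35  1.53 -0.    1.27 -0.96]
```

Gripped. Pushing the stop along jig -y, first the free travel.

```bash
python3 -m jog '[{"rot":[0,0,0],"dp":[-2,-5,0],"hand":1},{"rot":[0,0,0],"dp":[-5,-12,0],"hand":1},{"rot":[0,0,0],"dp":[-8,-20,0],"hand":1},{"rot":[0,0,0],"dp":[-11,-28,0],"hand":1},{"rot":[0,0,0],"dp":[-13,-33,0],"hand":1},{"rot":[0,0,0],"dp":[-14.5,-37,0],"hand":1},{"rot":[0,0,0],"dp":[-16,-41,0],"hand":1},{"rot":[0,0,0],"dp":[-17,-44,0],"hand":1}]' 25; python3 -c "
from h import *
st()
c=cam('scene','12');crop(c,265,130,465,280,4,'s12.png')"
```

```text
time: 23.05
tcp_pos: [609.1, 138.0, 250.1]
eef_rot: [0.195, 0.981, -0.001, -0.0]
wrist_force: [1.1, 5.3, -1.6]
opening: 16.2
t 23.05 grasp [609.1 137.8  82.8] jig [ 45.7 140.4] head 67.52 tilt [-0.0004 -0.0013] F [ 1.1  5.3 -1.6] M [ 0.89 -0.24 -0.05] open 16.2 j [ 0.14  0.32  1.57 -0.    1.26 -1.04]
```

View pics/s12.png

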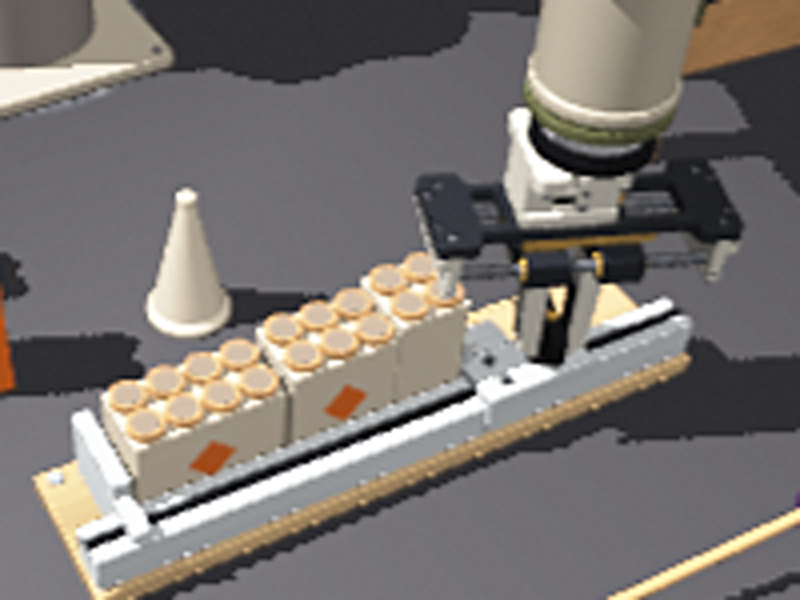

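The stop has reached the small battery and is moving it up against mid. Closing slowly.

```bash
python3 -m jog '[{"rot":[0,0,0],"dp":[-0.7,-2,0],"hand":1},{"rot":[0,0,0],"dp":[-1.5,-4,0],"hand":1},{"rot":[0,0,0],"dp":[-2.2,-6,0],"hand":1},{"rot":[0,0,0],"dp":[-2.8,-7.5,0],"hand":1},{"rot":[0,0,0],"dp":[-3.3,-9,0],"hand":1}]' 25; python3 -c "
from h import *
st()"
```

```text
time: 23.72
tcp_pos: [608.8, 128.8, 250.1]
eef_rot: [0.195, 0.981, -0.0, 0.0]
wrist_force: [2.1, 7.7, -3.1]
opening: 16.5
t 23.73 grasp [608.8 128.7  82.8] jig [ 45.7 131.3] head 67.54 tilt [ 0.0001 -0.0004] F [ 2.1  7.7 -3.1] M [ 1.41 -0.38 -0.03] open 16.5 j [ 0.13  0.31  1.57 -0.    1.26 -1.05]
```

```bash
python3 -m jog '[{"rot":[0,0,0],"dp":[-0.6,-1.5,0],"hand":1},{"rot":[0,0,0],"dp":[-1.1,-3,0],"hand":1},{"rot":[0,0,0],"dp":[-1.1,-3,0],"hand":1}]' 25; python3 -c "
from h import *
st()"
```

```text
time: 24.1
tcp_pos: [608.7, 127.5, 250.1]
eef_rot: [0.194, 0.981, 0.002, 0.0]
wrist_force: [2.2, 14.7, -3.5]
opening: 16.5
t 24.1 grasp [608.9 128.2  82.8] jig [ 45.7 130.7] head 67.58 tilt [0.001  0.0036] F [ 2.2 14.7 -3.5] M [ 2.71 -0.42  0.02] open 16.5 j [ 0.12  0.31  1.58  0.    1.26 -1.06]
```

The force rose from 7.7 to 14.7 N while motion stalled at knob y=130.7 mm, so the gap is about 235 mm and snug. Tightening clockwise while keeping light pressure.

```bash
python3 -m jog '[{"rot":[0,0,8],"dp":[-0.4,-1,0],"hand":1},{"rot":[0,0,16],"dp":[-0.4,-1,0],"hand":1},{"rot":[0,0,24],"dp":[-0.4,-1,0],"hand":1},{"rot":[0,0,32],"dp":[-0.4,-1,0],"hand":1},{"rot":[0,0,40],"dp":[-0.4,-1,0],"hand":1},{"rot":[0,0,48],"dp":[-0.4,-1,0],"hand":1},{"rot":[0,0,56],"dp":[-0.4,-1,0],"hand":1},{"rot":[0,0,64],"dp":[-0.4,-1,0],"hand":1}]' 40; python3 -c "
from h import *
st()
c=cam('scene','13');crop(c,265,130,465,280,4,'s13.png')"
```

```text
time: 25.1
tcp_pos: [608.0, 126.8, 250.1]
eef_rot: [0.686, 0.727, 0.001, -0.002]
wrist_force: [-5.3, 4.5, 2.9]
opening: 15.5
t 25.1 grasp [607.8 127.5  82.8] jig [ 44.6 130. ] head 3.35 tilt [-0.0013  0.0039] F [-5.3  4.5  2.9] M [0.89 1.07 0.1 ] open 15.5 j [0.12 0.31 1.58 0.   1.26 0.06]
```

View pics/s13.png

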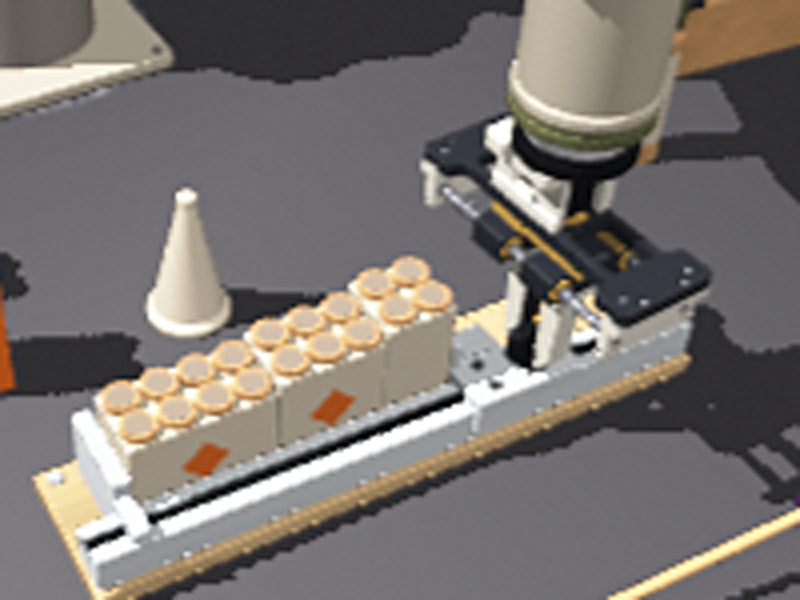

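The row is closed with no gaps. A last small turn, then release.

```bash
python3 -m jog '[{"rot":[0,0,3],"dp":[0,0,0],"hand":1},{"rot":[0,0,3],"dp":[0,0,0],"hand":1},{"rot":[0,0,3],"dp":[0,0,0],"hand":0},{"rot":[0,0,3],"dp":[0,0,0],"hand":0},{"rot":[0,0,3],"dp":[0,0,0],"hand":0},{"rot":[0,0,3],"dp":[0,0,-40],"hand":0},{"rot":[0,0,3],"dp":[0,0,-90],"hand":0},{"rot":[0,0,3],"dp":[0,0,-120],"hand":0}]' 40; python3 -c "
from h import *
st()"; python3 -m jog '[{"rot":[0,0,0],"dp":[30,-30,-20],"hand":0},{"rot":[0,0,0],"dp":[75,-75,-40],"hand":0},{"rot":[0,0,0],"dp":[120,-120,-60],"hand":0},{"rot":[0,0,0],"dp":[160,-160,-60],"hand":0},{"rot":[0,0,0],"dp":[200,-200,-60],"hand":0},{"rot":[0,0,0],"dp":[235,-235,-60],"hand":0},{"rot":[0,0,0],"dp":[250,-250,-60],"hand":0},{"rot":[0,0,0],"dp":[250,-250,-60],"hand":0}]'
python3 - <<'E'
from h import *
st()
t=cam('top','14');s=cam('scene','14');crop(t,180,90,400,190,3.6,'f14t.png');crop(s,265,160,465,280,4,'f14.png')
cv2.imwrite('pics/full14.png',cv2.cvtColor(s['pixels'],cv2.COLOR_RGB2BGR))
W=cloud(t);S=cloud(s)
for nm,w in(("top",W),("scene",S)):
    w=w.reshape(-1,3);J=np.array([w2j(*p) for p in w[:,:2]]);
    for n,z0,z1,x0,x1,y0,y1 in[("knob",84,96,25,70,105,160),("long",92,104,-40,40,-165,-50),("mid",104.5,113,-40,40,-70,40),("small",115,123,-40,40,10,85),("plate",70,80,-40,15,68,95)]:
        m=(w[:,2]>z0)&(w[:,2]<z1)&(J[:,0]>x0)&(J[:,0]<x1)&(J[:,1]>y0)&(J[:,1]<y1)
        if m.sum()>9:
            r=cv2.minAreaRect(J[m].astype(np.float32));print(nm,n,m.sum(),np.round(r[0],1),np.round(r[1],1),round(r[2],1),np.median(w[m,2]).round(1))
E
```

```text
time: 26.15
tcp_pos: [608.6, 126.2, 373.2]
eef_rot: [0.708, 0.707, 0.002, -0.001]
wrist_force: [0.1, -0.1, -0.8]
opening: 46.5
t 26.15 grasp [608.9 126.8 205.9] jig [ 45.8 129.4] head -0.07 tilt [0.002  0.0039] F [ 0.1 -0.1 -0.8] M [-0.    0.12  0.04] open 46.5 j [0.12 0.2  1.47 0.   1.47 0.12]
time: 27.15
tcp_pos: [357.8, 377.1, 433.9]
eef_rot: [0.707, 0.708, 0.002, -0.001]
wrist_force: [-0.2, -0.5, 0.5]
opening: 46.6
t 27.15 grasp [358.2 377.7 266.6] jig [-210.4  374.7] head 0.09 tilt [0.0023 0.004 ] F [-0.2 -0.5  0.5] M [-0.14  0.04  0.  ] open 46.6 j [ 0.71 -0.1   1.67  0.    1.57  0.71]
top knob 112 [ 44.2 132.8] [48.  15.5] 87.4 90.1
top long 863 [   1.8 -104.3] [106.3  51.6] 89.3 97.7
top mid 567 [ 2.6 -7. ] [89.7 51.8] 89.9 108.4
top small 342 [ 2.  50.4] [49.8 48.4] 1.1 118.4
top plate 44 [-9.2 76.1] [43.6 14.5] 1.6 75.0
scene knob 88 [ 46.1 130.4] [14.4 48.8] 2.8 90.7
scene long 720 [   3.3 -104.8] [ 55.2 108.9] 0.2 99.5
scene mid 440 [ 4.9 -8.3] [52.  95.2] 0.6 109.9
scene small 255 [ 3.8 47.9] [52.  53.5] 1.8 119.7
```

View pics/f14.png

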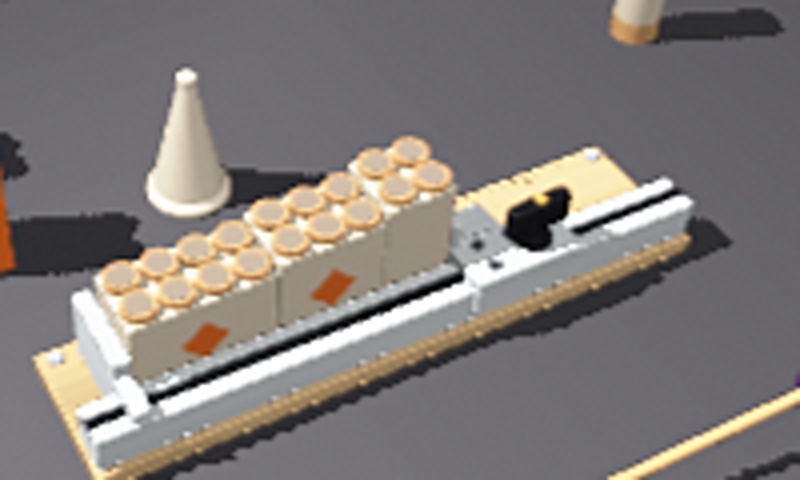

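View pics/f14t.png

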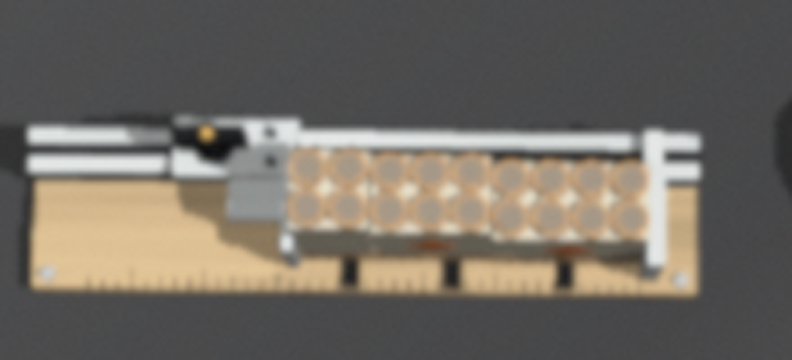

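View pics/full14.png

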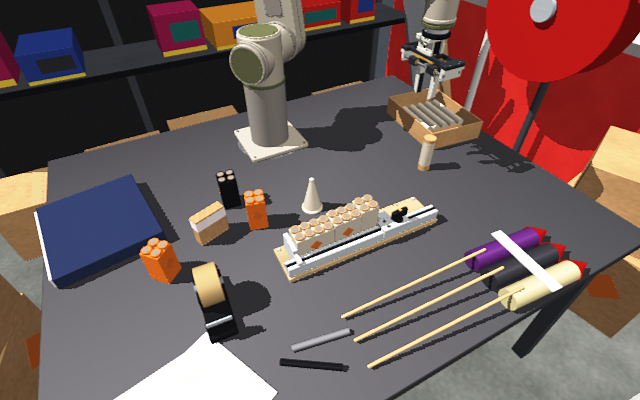

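The row is closed between both stops, the knob wing lies along the rail at scene crop (540,215), and the bystanders are unchanged. Handing in.

```bash
python3 -c "
from workcell import job_done
print(job_done())"
```

```text
the job is handed in; nothing more can be done
None
```

I handed the job in at about 27 s of the 72 s allowed. All three batteries stand in the row, the stop is snug and the knob is tight; the hand-in gives no verdict.

**What I did:** I turned the knob to about 1.2 rad and drew the stop back to a gap of about 290 mm. I set the middle and small batteries down beside the long one. Then I pushed the stop up until the force rose to about 15 N with motion stalled, tightened the knob, let go and moved the arm clear.

**Last checks, from both cameras:**

| Check | Measured | Limit |
|---|---|---|
| Distance across the jig, jig x (long, mid, small) | about 2.5, 3.7, 2.9 mm | -3 to 10 mm |
| Squareness to the jig | within 2° | 4° |
| Gap between the stops | about 234 mm (gripper) or 235.6 mm (cameras) | 238 mm |
| Knob angle | about 0 ± 3° | below 17° (0.3 rad) |

- **Bystanders:** they look unmoved in the last picture, which I judged by eye rather than measured.
- **Disagreements:** the two cameras differ by about 2 mm, so I used the average of their readings.
- **Slip:** early on I typed one move with the wrong sign, which sent the arm the wrong way through free air; nothing was touched.

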